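# Gauge a resin sample block and rock it out of its sprung holder

## Robot

A 7-joint arm with a two-finger parallel gripper is mounted at the origin on a cart in front of the work surface, level with it; the furniture and walls round the work are solid. World frame = base frame: x ahead of the robot, y to its left, z up, the work surface at z = 0. Lengths are in mm, angles in rad, forces in N, time in s.
With the tool pointing down it reaches from about 425 to 800 mm from the base axis. Payload 8.3 kg.
Tool frame: the origin (TCP) lies on the mounting face of the last link; the fingertips stand 173 mm ahead of it and the grasp point (between the pads) lies 155 mm ahead of it (robot.hold_point_z is the distance from the TCP to the grasp point, in mm); z points along the fingers, y is the line along which they close (so a half turn about z gives the same grasp; the last joint's range is limited). The gripper opens to 85 mm and grips with 20 to 120 N. Pads are 22 mm wide; open, the fingers measure 114 mm over their backs; the gripper's body (76 mm by 85 mm) begins 54 mm behind the grasp point. The pads swing forward as they close: fully open they stand 13 mm farther back than shut.
Start: joints at [-1.191, 0.383, 0.016, 1.37, -0.006, 1.388, -0.046], TCP at [267.756, 564.732, 404.679] pointing down, gripper open.
Joint ranges: [-2.95, 2.95], [-0.25, 2.06], [-1.52, 1.56], [0.18, 2.33], [-1.44, 4.58], [0.02, 2.06], [-3.01, 3.01]. Speed limits (rad/s): [2.39, 2.39, 3.01, 3.01, 3.14, 3.14, 3.14].

## Interface

Orientations are given as a rotation vector (axis times angle).
In Python, from rig import robot, viewer, ticket gives the robot as it stands. The module is installed in compiled form; this text tells all that it offers.
- The arm moves only by the tool drive_tool, never from a script. Its argument "deltas" is a list that holds one entry, the list of rows, each a list of 7 numbers: the shift along the tool's x, y, z in mm, then the turn, a rotation vector about the tool's x, y, z in degrees, then the finger opening in mm, from 0 to 85.4. A call has exactly 8 rows; each row is the pose to reach, as a shift and turn from the pose commanded when the call began, along the tool's axes at that moment; what a row does not reach only later rows make up. A row lasts 1/12 s, in which the tool goes at most 41.7 mm and 7.16 degrees, less where a joint would pass 70% of its speed; a pose out of reach is approached as far as the arm can. A call with a gripper value outside its range is refused whole. The fingers move at their own pace and stop on an object; "grip_force" is the grip in N (left out, the last holds). Time passes only in rows, so rows that repeat a pose let the fingers close, or fill a call up. It gives the time, the measured TCP pose, the force, the opening and the grip force at its end, in the units of the state.
- robot.observe(): the state, without advancing time (a new reading comes with each control period).
- viewer.get_image(name): name is "scene" or "top"; returns a dict with "image" (400x640x3 uint8, red, green, blue), "range_z" (400x640 float32, mm along the optical axis (not along the pixel's ray), 0 where there is no reading), "fx", "fy", "cx", "cy" (pixels), "k1" (the pictures are not rectified: a ray, as slopes to the right and down, at radius r is drawn at 1 + k1 r^2 times it, then the intrinsics apply), "extrinsics" (4x4, takes a point from camera to world coordinates). Camera axes: x right, y down, z forward; pixel columns grow to the right and rows downward; lengths in mm; the calibration is good to about 2 mm. A picture is of the moment at which its call begins.
- ticket.hand_in(): hands the job in; it is judged then, once.
The state is a dict: "time": time; "joint_pos": joint angles; "joint_velocities": joint speeds; "effort": joint torques, N m; "tool_pos": TCP position; "tool_rot": TCP orientation; "ft_force": force on the tool from outside, world axes, zero at the start; "wrist_torque": the same for the moment, N m; "gripper_width": opening from 0.0 (shut) to 1.0 (fully open); "grasp_force": force on a finger pad.
Only numpy, scipy, OpenCV 4.12 (cv2) and the standard library are available. Lean on these libraries where they do the work, as an engineer would, in place of code of your own. Each camera call takes 0.05 s, during which the arm holds its last target. There are 200 camera calls.

## Task

First set the bridge gauge across the loose steel holder, both feet flat on its top face, so that the plunger reads the height of the resin block clamped between the holder's sprung jaws; then stand the gauge back upright on the desk, clear of the holder. Next grip the block and rock it towards one jaw and then the other, easing it up a little with each swing until it frees: a straight pull would carry the holder up with it, and the holder must stay flat on the desk where it is. Finish while still holding the block upright and still, just clear above the holder, with everything standing around left undisturbed.

Things in the scene. Friction and masses are not known exactly. Their poses are not given: they have to be found in the camera images.
- block: Cream resin block, 24 x 22 x 46 mm (x, y, z), 0.02 to 0.04 kg, a thin layered sample in its top. Origin: centre of its underside, z up. It starts upright in the holder's channel, aligned with the holder, underside 17 to 20 mm below the holder's top face and off the channel floor, held by the jaws alone. Its y faces (22 mm apart) touch the jaws; fingers closing along y grip it best for rocking.
- block_top (a point): Centre of the block's top face, 46 mm above its underside; at the start 26 to 29 mm above the holder's top face.
- holder: Loose steel holder, 84 mm (x) by 132 mm (y, plus a 7 mm round spring cap at either end), 30 mm high, 1.3 kg. Origin: centre of its underside. A channel 26 mm wide, 24 mm deep, 90 mm long runs along y between two flat rails (x = 13 to 42 mm either side). Its two brass jaws slide along y in the channel. A straight pull on the block needs 17 to 22 N and lifts the holder (13 N).
- holder_face (a point): Centre of the holder's top face (the tops of the two rails), 30 mm above its underside; the gauge's feet stand on the rails on either side of it.
- holder_nose (a point): Point in the block's middle on the level of the jaws' rounded nose bars (radius 5 mm, along x), 9 mm below the top face. They touch the block at y = +11 and -11 mm. Leaning it about one nose (turn about holder x, up to 12 degrees fits either way) by angle a raises its centre 11 mm x a (rad): lift it no faster. It is free when its underside is 4 mm above this point.
- jaw_l (a joint): Brass jaw on the holder's +y side: m pushed back along +y, 0 with the block upright between the jaws, -0.002 when the block is out. It presses the block with about 16 N, friction about 0.5 to 0.7.
- jaw_r (a joint): Brass jaw on the holder's -y side: m pushed back along -y, otherwise the same as the other jaw.
- gauge: Bridge gauge, 0.28 kg, 103 mm high, standing loose on two feet. Origin: centre of the plane under its feet, z up. Steel bridge 76 mm long (x), 22 mm deep (y); feet from x = 22 to 38 mm either side, the gap between them 44 mm wide, 38 mm high. To read the block: gauge x along holder x (either way round), centred over the block within 4 mm, feet on the rails.
- gauge_dial (a point): Centre of the gauge's round dial case, 80 mm above its feet: 46 mm diameter, 18 mm thick (faces at gauge y = +9 and -9 mm, white dial on the -y face). Grip it across these faces.
- plunger (a joint): Gauge reading: m that its sprung plunger (12 mm wide foot on the gauge's centre line, 1 to 1.5 N) is pushed up; 0 when free, its tip then 1 mm above the plane of the feet; at most 0.032. With the feet on the holder it reads the block's height above the holder's top face less 1 mm (0.025 to 0.028).
- loupe: Bystander: black loupe, 37 mm diameter, 29 mm high; origin at the centre of its underside.
- large_weight: Bystander: brass weight, 22 mm diameter, 26 mm high; origin at the centre of its underside.
- small_weight: Bystander: brass weight, 18 mm diameter, 21 mm high; origin at the centre of its underside.
- jar: Bystander: small glass pigment jar, 36 mm diameter, 48 mm high; origin at the centre of its underside.
- dish: Bystander: covered glass petri dish, 66 mm diameter (cover 74 mm), 15 mm high; origin at the centre of its underside.
Mind the look-alikes: they are no part of the job. Leave any pink, turquoise or yellow look-alike of the block alone.

How it is judged (in metres and radians):
On the way, in this order (a step that is already met when the one before it is completed fails the run):
1. the gauge stands upright with its feet on the holder's top face and its plunger pushed up by the block (contact force between gauge and holder above 0.3 N and contact force between gauge and block above 0.3 N and value of joint plunger above 0.022 m and angle between gauge's own z axis and vertical below 0.05 rad), for 0.3 s.
2. the block, still deep in the jaws, is leaned at least 2.5 degrees (angle between block's own z axis and vertical above 0.044 rad and z of block in the frame of holder below 0.019 m), for 0.05 s.
At the end, for the whole second after the job is handed in: The fingers hold the block still, within 11 degrees of upright, underside 4 to 45 mm above the holder's top face, within 40 mm of its centre, touching nothing else; holder flat, moved under 30 mm; gauge upright on the desk, off the holder; bystanders moved under 30 mm (z of block in the frame of holder between 0.034 and 0.075 m and horizontal distance between block and holder below 0.04 m and angle between block's own z axis and vertical below 0.2 rad and linear speed of block below 0.03 m/s and contact force between the fingers and block above 2 N and contact force between block and holder below 0.05 N and contact force between block and gauge below 0.05 N and height (world z) of each of holder, gauge below 0.004 m and angle between holder's own z axis and vertical below 0.04 rad and distance of each of holder, loupe, large_weight, small_weight, jar, dish from where it was at the start of the episode below 0.03 m and linear speed of each of holder, gauge below 0.02 m/s and height (world z) of gauge above -0.004 m and angle between gauge's own z axis and vertical below 0.05 rad and contact force between gauge and holder below 0.01 N); the arm keeps its last pose, push and grip.
It fails at once if the holder is lifted off the desk by more than 4 mm or tipped by more than 3.5 degrees (height (world z) of holder above 0.004 m or angle between holder's own z axis and vertical above 0.06 rad).
It fails at once if a bystander (loupe, weight, jar, dish) is knocked over or shoved by more than 30 mm (distance of any of loupe, large_weight, small_weight, jar, dish from where it was at the start of the episode above 0.03 m or angle between any of loupe, large_weight, small_weight, jar, dish's own z axis and vertical above 0.5 rad).
It also fails if it takes over 58 s, if anything falls off the work surface, if the arm or the gripper's body presses on something with over 40 N, if the wrist force passes 120 N, or if a joint passes its speed limit or range.

## Working session

There is one attempt and no reset: what is moved stays moved. The work goes in short steps, Python scripts to look and compute and a tool call to move; the robot and the scene stay as the last step left them, time stands still between calls to the robot, and variables do not carry over. Pictures are saved under pics/ and viewed, at most 10 in all, crops included, and the job is handed in when it is done.

Besides the shell and the picture viewer there is one more tool, called in YAML: its name, and indented under it one key for each argument. drive_tool: Moves the arm, as the interface text tells. Its arguments: {"type":"object","properties":{"deltas":{"type":"array"},"grip_force":{"type":"number"}},"required":["deltas"]}

```bash
mkdir -p pics; cat > h.py <<'E'
import numpy as np, cv2
from rig import robot, viewer, ticket
def pts(d):
    h,w=d["range_z"].shape
    u,v=np.meshgrid(np.arange(w),np.arange(h))
    xd=(u-d["cx"])/d["fx"]; yd=(v-d["cy"])/d["fy"]
    x,y=xd.copy(),yd.copy()
    for _ in range(15):
        s=1+d["k1"]*(x*x+y*y); x,y=xd/s,yd/s
    z=d["range_z"]
    P=np.stack([x*z,y*z,z],-1)@np.array(d["extrinsics"])[:3,:3].T+np.array(d["extrinsics"])[:3,3]
    P[z<=0]=np.nan
    return P
def save(n,im): cv2.imwrite("pics/"+n,im[...,::-1])
E
python3 - <<'E'
from h import *
print(robot.observe()); print(robot.hold_point_z)
for n in("scene","top"):
    d=viewer.get_image(n); save(n+"0.png",d["image"]); np.savez(n+"0.npz",**d,P=pts(d)); print(n,d["fx"],d["k1"],np.round(d["extrinsics"],3).tolist())
E
```

```text
{'time': 0.0, 'joint_pos': array([-1.19087333,  0.38423671,  0.01641079,  1.37116278, -0.00633676,
        1.38818243, -0.04648819]), 'joint_velocities': array([ 5.07902055e-04,  9.15439612e-05, -1.56650538e-03,  5.32224986e-04,
        1.56579819e-04,  1.40078415e-03, -1.47260483e-04]), 'effort': array([ 9.82336787e-04, -6.27605367e+01,  8.44692998e-01, -3.71809924e+01,
        1.66422862e-02,  1.45035284e-02, -3.38665177e-05]), 'tool_pos': array([267.71073319, 564.58081899, 403.67580627]), 'tool_rot': array([-6.89771049e-01, -3.06450818e+00,  2.97755851e-03]), 'ft_force': array([ 0.66002943, -0.55491803,  0.73271873]), 'wrist_torque': array([-0.00147158, -0.01619151, -0.00971501]), 'grasp_force': 0.0, 'gripper_width': 1.0005879122490375}
154.70000000000002
scene 384.0960538807531 0.032283758398942805 [[-0.747, -0.359, 0.559, 37.543], [-0.664, 0.434, -0.609, 400.39], [-0.024, -0.826, -0.563, 565.172], [0.0, 0.0, 0.0, 1.0]]
top 430.3208401304974 -0.07756619717201492 [[0.022, -0.982, 0.189, 356.9], [-1.0, -0.024, -0.009, -117.574], [0.014, -0.189, -0.982, 988.16], [0.0, 0.0, 0.0, 1.0]]
```

View pics/scene0.png

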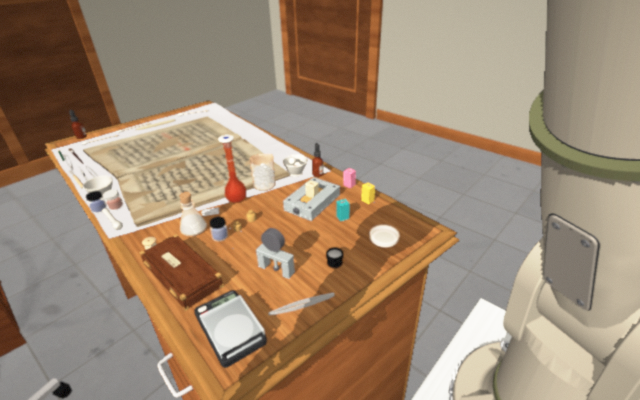

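View pics/top0.png

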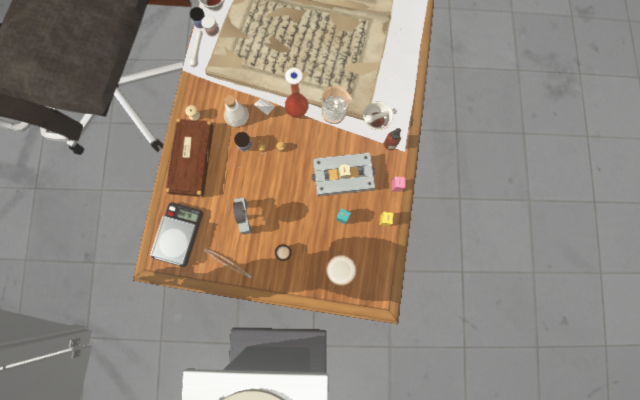

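Both views agree. In the top picture the holder is at (344,173) with the cream block at (344,170), and the gauge is at (241,215). The jar is at (242,141), weights (262,148)/(281,146), loupe (283,253), dish (341,270).
Candidates for the block: cream (344,170), pink (399,183), turquoise (344,215), yellow (387,218), and a cream knob (193,113). I choose the cream one in the holder.

```bash
python3 - <<'E'
from h import *
t=np.load("top0.npz"); s=np.load("scene0.npz")
a=cv2.resize(t["image"][140:245,215:415],(800,420),interpolation=cv2.INTER_CUBIC)
b=cv2.resize(s["image"][165:285,245:400],(232,180),interpolation=cv2.INTER_CUBIC)
b2=np.zeros((180,800,3),np.uint8); b2[:,:232]=b
b2[:,240:540]=cv2.resize(s["image"][165:225,275:375],(300,180),interpolation=cv2.INTER_CUBIC)
save("crop.png",np.vstack([a,b2]))
for n,d in(("top",t),("scene",s)):
    P=d["P"]; im=d["image"]
    sub=(P[...,2]>24)&(P[...,2]<36)&(P[...,0]>350)&(P[...,0]<720)&(P[...,1]<-50)&(P[...,1]>-350)
    k,l,st,c=cv2.connectedComponentsWithStats(sub.astype(np.uint8))
    for i in range(1,k):
        if st[i,4]>25:
            Q=P[l==i]; r=cv2.minAreaRect(Q[:,:2].astype(np.float32)); print(n,"z24-36",c[i].round(),st[i,4],np.round(r[0],1),np.round(r[1],1),round(r[2],1),np.median(Q[:,2]).round(1))
    sub=(P[...,2]>45)&(P[...,2]<130)&(P[...,0]>300)&(P[...,0]<720)&(P[...,1]<250)&(P[...,1]>-350)
    k,l,st,c=cv2.connectedComponentsWithStats(sub.astype(np.uint8))
    for i in range(1,k):
        if st[i,4]>12:
            Q=P[l==i]; r=cv2.minAreaRect(Q[:,:2].astype(np.float32)); print(n,"hi",c[i].round(),st[i,4],np.round(r[0],1),np.round(r[1],1),round(r[2],1),np.percentile(Q[:,2],[50,98]).round(1))
    sub=(abs(P[...,2])<15)&(P[...,0]>450)&(P[...,0]<600)&(abs(P[...,1]+100)<100); print("desk z",np.median(P[sub][:,2]))
E
```

```text
top z24-36 [388. 144.] 28 [ 670.9 -290.7] [29.9 10.1] 51.7 30.8
top z24-36 [344. 174.] 1878 [ 597.9 -187.1] [ 84.9 144.8] 7.8 31.3
top z24-36 [286. 252.] 124 [413.4 -61.3] [33.2 20.1] 2.3 28.5
top hi [368. 120.] 50 [ 715.1 -240.8] [23.6  9.4] 89.9 [63.5 69.5]
top hi [394. 136.] 183 [ 677.9 -296.3] [31.9 26.4] 57.8 [ 56.3 101.4]
top hi [241. 138.] 172 [668.2  49.6] [31.8 34. ] 0.2 [49.1 52.1]
top hi [345. 171.] 123 [ 597.7 -186.2] [25.  22.3] 7.3 [59.5 62.5]
top hi [399. 182.] 98 [ 575.5 -310.9] [24.2 21.6] 1.2 [47.7 51.2]
top hi [241. 215.] 401 [492.7  39.1] [76.  22.4] 12.9 [ 85.7 105.8]
top hi [344. 215.] 104 [ 498.1 -185.8] [23.7 21.9] 65.1 [47.8 51.8]
top hi [387. 218.] 96 [ 493.9 -283.2] [19.8 23.5] 83.5 [48.2 51.5]
desk z 1.7775777414624372
scene z24-36 [298. 168.] 40 [ 707.  -255.4] [49.6 13.6] 73.1 30.3
scene z24-36 [318. 167.] 48 [ 671.2 -291.2] [31.2 15.5] 44.8 30.2
scene z24-36 [349. 176.] 42 [ 569.  -306.6] [30.2 14.9] 46.3 29.7
scene z24-36 [311. 196.] 843 [ 595.7 -184.7] [ 86.5 133.5] 7.6 27.3
scene z24-36 [368. 191.] 56 [ 488.4 -275.8] [30.6 15.9] 33.0 30.9
scene z24-36 [343. 209.] 53 [ 491.5 -178.4] [29.1 14.6] 30.5 29.9
scene z24-36 [337. 250.] 41 [412.2 -60.1] [36.  19.1] 1.4 26.4
scene hi [317. 154.] 129 [ 675.6 -294.9] [29.4 21.8] 31.1 [65.8 95.6]
scene hi [293. 161.] 40 [ 712.5 -237.3] [17.3 10.8] 49.7 [57.2 64.5]
scene hi [312. 185.] 90 [ 596.4 -186.1] [26.1 26.1] 8.6 [54.  56.6]
scene hi [221. 220.] 15 [661.3  45.6] [16.2 13.7] 4.8 [45.4 46.3]
scene hi [211. 221.] 14 [674.4  61.9] [ 6.7 22.6] 55.8 [45.5 47.7]
scene hi [274. 244.] 624 [490.5  40.3] [74.9 22.5] 13.8 [ 75.1 100.8]
desk z -2.1414943911088358
```

View pics/crop.png

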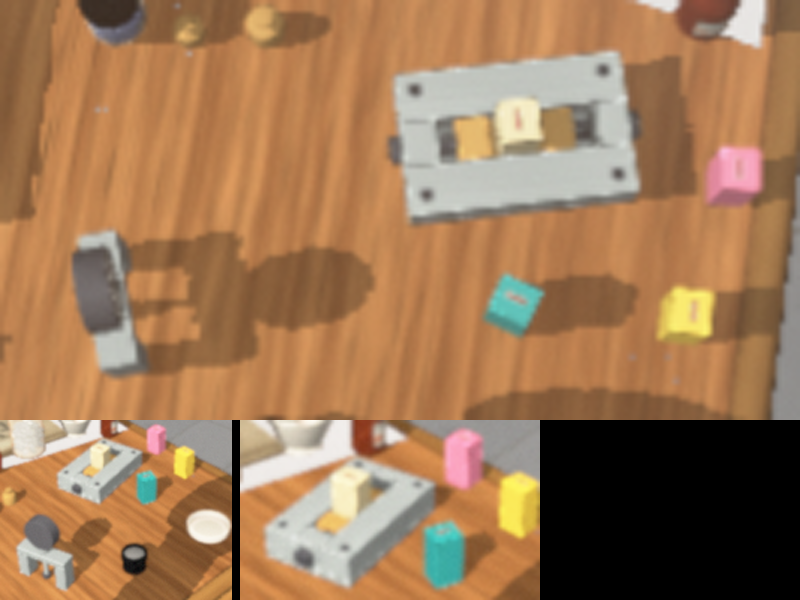

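The crop shows the cream block with its sample stripe in the holder's channel at crop (518,120), between the brass jaws. The gauge is at crop (100,300). Choice confirmed.

```bash
cat >> h.py <<'E'
from scipy.spatial.transform import Rotation as Ro
def Rdown(yaw):  # tool down, tool y at yaw deg in world
    a=np.radians(yaw); y=np.array([np.cos(a),np.sin(a),0]); z=np.array([0,0,-1.]); return np.stack([np.cross(y,z),y,z],1)
def delta(p,R,s=None):
    s=s or robot.observe(); R0=Ro.from_rotvec(s["tool_rot"]).as_matrix()
    return np.round(np.r_[R0.T@(np.array(p)-s["tool_pos"]),np.degrees(Ro.from_matrix(R0.T@R).as_rotvec())],2).tolist()
E
python3 - <<'E'
from h import *
print(delta([491.6,39.7,330],Rdown(103.3)))
E
```

```text
[-427.2, -378.23, 74.47, -0.1, -0.03, -38.67]
```

drive_tool:
  deltas:
    - [[-20, -18, 3, 0, 0, -2, 85], [-50, -44, 9, 0, 0, -5, 85], [-80, -71, 14, 0, 0, -8, 85], [-110, -97, 19, 0, 0, -11, 85], [-140, -124, 24, 0, 0, -14, 85], [-170, -150, 30, 0, 0, -17, 85], [-200, -177, 35, 0, 0, -20, 85], [-230, -204, 40, 0, 0, -23, 85]]

```text
time: 0.77
tool_pos: [388.4, 279.8, 364.2]
tool_rot: [-0.061, -3.14, 0.0]
ft_force: [0.6, 0.7, -0.6]
gripper_width: 0.996
grasp_force: 0.0
```

```bash
python3 - <<'E'
from h import *
print(delta([491.6,39.7,330],Rdown(103.3)),robot.observe()["joint_pos"].round(2))
E
```

```text
[-112.45, -235.94, 34.16, -0.01, -0.03, -15.52] [-0.82  0.09  0.14  1.82 -0.01  1.23  0.85]
```

drive_tool:
  deltas:
    - [[-16, -34, 5, 0, 0, -2, 85], [-32, -67, 10, 0, 0, -4, 85], [-48, -101, 15, 0, 0, -7, 85], [-64, -135, 20, 0, 0, -9, 85], [-80, -168, 24, 0, 0, -11, 85], [-96, -202, 29, 0, 0, -13.5, 85], [-108, -228, 33, 0, 0, -15, 85], [-112.5, -236, 34, 0, 0, -15.5, 85]]

```text
time: 1.43
tool_pos: [491.5, 36.1, 330.0]
tool_rot: [0.351, -3.121, 0.003]
ft_force: [-0.1, 0.4, -1.3]
gripper_width: 0.995
grasp_force: 0.0
```

```bash
python3 - <<'E'
from h import *
print(delta([491.6,39.7,236],Rdown(103.3)),robot.observe()["joint_pos"].round(2))
E
```

```text
[-1.03, 3.69, 93.97, -0.11, -0.06, -0.45] [-0.47  0.15  0.37  1.85 -0.06  1.15  1.71]
```

drive_tool:
  deltas:
    - [[-0.5, 1.5, 20, 0, 0, -0.2, 85], [-1, 3.7, 45, 0, 0, -0.4, 85], [-1, 3.7, 70, 0, 0, -0.4, 85], [-1, 3.7, 85, 0, 0, -0.4, 85], [-1, 3.7, 94, 0, 0, -0.4, 85], [-1, 3.7, 94, 0, 0, -0.4, 60], [-1, 3.7, 94, 0, 0, -0.4, 40], [-1, 3.7, 94, 0, 0, -0.4, 25]]
  grip_force: 30

```text
time: 2.1
tool_pos: [491.5, 45.3, 237.7]
tool_rot: [-0.37, 3.118, 0.0]
ft_force: [0.5, -0.1, 0.3]
gripper_width: 0.597
grasp_force: 0.0
```

drive_tool:
  deltas:
    - [[0, 0, 0, 0, 0, 0, 22], [0, 0, 0, 0, 0, 0, 20], [0, 0, 0, 0, 0, 0, 18], [0, 0, 0, 0, 0, 0, 12], [0, 0, 0, 0, 0, 0, 10], [0, 0, 0, 0, 0, 0, 10], [0, 0, 0, 0, 0, 0, 10], [0, 0, 0, 0, 0, 0, 10]]

```text
time: 2.77
tool_pos: [491.3, 45.4, 237.5]
tool_rot: [-0.37, 3.118, 0.001]
ft_force: [-0.7, 0.6, 5.6]
gripper_width: 0.209
grasp_force: 29.8
```

```bash
python3 - <<'E'
from h import *
s=robot.observe(); print(s["tool_pos"],s["gripper_width"]*85.4,s["grasp_force"],s["ft_force"])
d=viewer.get_image("scene"); save("g1.png",cv2.resize(d["image"][130:310,200:420],(660,540)))
E
```

```text
[491.32846317  45.4393013  237.52655642] 17.888159161928115 29.781690537929535 [-0.70340138  0.63037613  5.64843189]
```

View pics/g1.png

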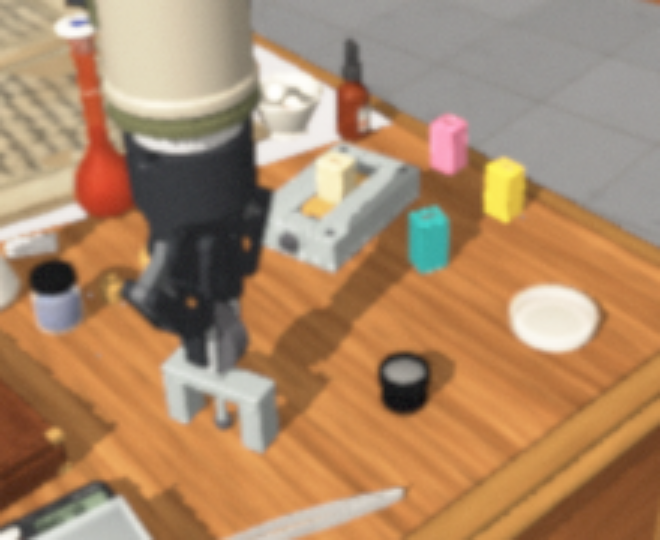

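The picture shows the fingers on the dial at (230,330) and the gauge still standing upright; the opening of 17.9 mm matches the case. I'll lift it straight up.

drive_tool:
  deltas:
    - [[0, 0, -10, 0, 0, 0, 10], [0, 0, -25, 0, 0, 0, 10], [0, 0, -42, 0, 0, 0, 10], [0, 0, -60, 0, 0, 0, 10], [0, 0, -72, 0, 0, 0, 10], [0, 0, -80, 0, 0, 0, 10], [0, 0, -80, 0, 0, 0, 10], [0, 0, -80, 0, 0, 0, 10]]
  grip_force: 45

```text
time: 3.48
tool_pos: [490.8, 45.2, 316.6]
tool_rot: [0.37, -3.12, -0.0]
ft_force: [-0.8, -0.0, -3.2]
gripper_width: 0.209
grasp_force: 44.1
```

```bash
python3 - <<'E'
from h import *
s=robot.observe(); print(s["tool_pos"],s["gripper_width"]*85.4,s["ft_force"],s["joint_pos"].round(2))
print(delta([598,-186,317.5],Rdown(97.7)))
E
```

```text
[490.78695993  45.21487321 316.5922478 ] 17.80652166754987 [-0.79700529 -0.04835373 -3.18351953] [-0.48  0.17  0.36  1.86 -0.07  1.12  1.71]
[-50.13, -249.88, -0.93, 0.01, -0.0, 5.83]
```

drive_tool:
  deltas:
    - [[-2, -10, 0, 0, 0, 0.3, 10], [-6, -30, 0, 0, 0, 0.8, 10], [-11, -55, -1, 0, 0, 1.4, 10], [-17, -82, -1, 0, 0, 2, 10], [-22, -110, -1, 0, 0, 2.7, 10], [-28, -138, -1, 0, 0, 3.4, 10], [-33, -165, -1, 0, 0, 4, 10], [-38, -190, -1, 0, 0, 4.6, 10]]

```text
time: 4.15
tool_pos: [572.4, -133.1, 316.3]
tool_rot: [0.242, -3.13, 0.001]
ft_force: [-0.4, 0.2, -3.8]
gripper_width: 0.205
grasp_force: 44.2
```

drive_tool:
  deltas:
    - [[-4, -20, 0, 0, 0, 0.4, 10], [-7, -37, 0, 0, 0, 0.7, 10], [-10, -50, 0, 0, 0, 1, 10], [-12, -58, 0, 0, 0, 1.2, 10], [-12, -60, 0, 0, 0, 1.2, 10], [-12, -60, 0, 0, 0, 1.2, 10], [-12, -60, 0, 0, 0, 1.2, 10], [-12, -60, 0, 0, 0, 1.2, 10]]

```text
time: 4.82
tool_pos: [593.6, -186.6, 317.6]
tool_rot: [0.215, -3.134, -0.001]
ft_force: [1.3, -0.2, -3.5]
gripper_width: 0.207
grasp_force: 44.2
```

```bash
python3 - <<'E'
from h import *
s=robot.observe(); print(s["tool_pos"],s["gripper_width"]*85.4,s["ft_force"],s["joint_pos"].round(2))
print(delta([598,-186,317.5],Rdown(97.7)))
H=np.array([597,-186])
for n in("top","scene"):
    d=viewer.get_image(n); P=pts(d); Q=P-np.r_[H,0]
    if n=="scene": save("g2.png",cv2.resize(d["image"][120:250,240:400],(800,600)))
    c=np.cos(np.radians(7.7)); sn=np.sin(np.radians(7.7))
    X=Q[...,0]*c+Q[...,1]*sn; Y=-Q[...,0]*sn+Q[...,1]*c; Z=P[...,2]
    for lo,hi in((78,88),(88,128),(119,142)):
        m=(Z>lo)&(Z<hi)&(abs(X)<60)&(abs(Y)<30)
        if m.sum()>10: print(n,lo,hi,m.sum(),np.percentile(X[m],[0,2,98,100]).round(1),np.percentile(Y[m],[0,2,98,100]).round(1),cv2.minAreaRect(np.c_[X[m],Y[m]].astype(np.float32)))
E
```

```text
[ 593.62090065 -186.64418346  317.60290299] 17.70669147948444 [ 1.30546523 -0.20596749 -3.48407942] [-0.1   0.46  0.49  1.52 -0.23  1.22  2.13]
[-4.43, 0.04, 0.1, 0.05, -0.0, 0.14]
scene 78 88 82 [-43.4 -43.3  30.8  31.4] [-9.  -7.5 13.8 14.4] ((-6.130714416503906, 3.2312469482421875), (23.339689254760742, 74.66692352294922), 88.68939208984375)
scene 88 128 433 [-44.5 -43.6  30.8  33.1] [-10.9  -7.4  14.   14.3] ((-5.672142028808594, 1.6855449676513672), (77.6141128540039, 25.239206314086914), 0.02868630178272724)
scene 119 142 211 [-44.3 -43.3  30.6  32.2] [-9.5 -7.3 14.  15.6] ((-6.336368560791016, 2.9524221420288086), (76.46141052246094, 24.47627067565918), 3.0631823539733887)
```

View pics/g2.png

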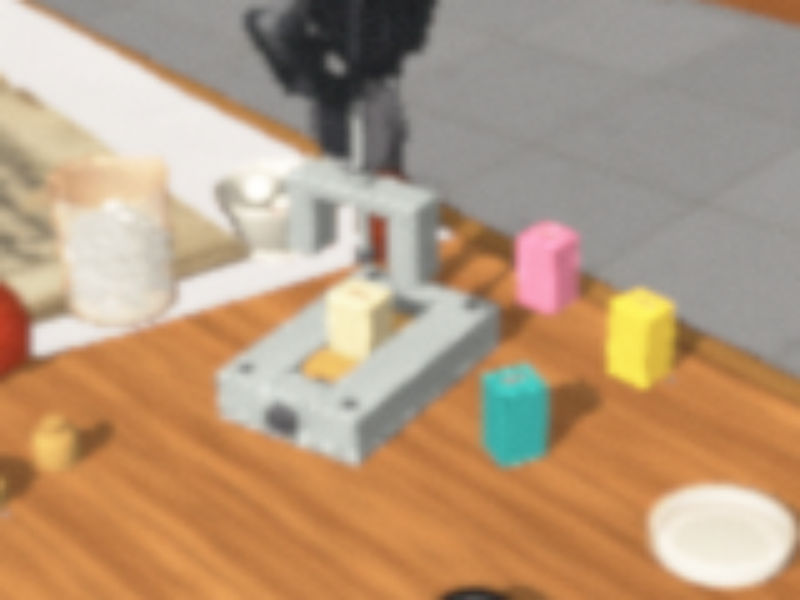

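The gauge hangs level above the holder at about (365,200), with the block at (360,315). It needs about +5 mm in holder x and -2.5 mm in y. I'll correct this and re-measure.

drive_tool:
  deltas:
    - [[-3, -1, 0, 0, 0, 0, 10], [-5, -2.5, 0, 0, 0, 0, 10], [-5, -2.5, 5, 0, 0, 0, 10], [-5, -2.5, 10, 0, 0, 0, 10], [-5, -2.5, 10, 0, 0, 0, 10], [-5, -2.5, 10, 0, 0, 0, 10], [-5, -2.5, 10, 0, 0, 0, 10], [-5, -2.5, 10, 0, 0, 0, 10]]

```text
time: 5.58
tool_pos: [598.8, -189.9, 307.8]
tool_rot: [-0.212, 3.134, -0.0]
ft_force: [-0.3, -0.8, -1.9]
gripper_width: 0.204
grasp_force: 44.3
```

```bash
python3 - <<'E'
from h import *
s=robot.observe(); print(s["tool_pos"],s["ft_force"])
H=np.array([597,-186])
c=np.cos(np.radians(7.7)); sn=np.sin(np.radians(7.7))
d=viewer.get_image("scene"); 
for P,nm,lo,hi,b in((np.load("scene0.npz")["P"],"block0",36,60,20),(pts(d),"gauge",90,100,60),(pts(d),"gauge",75,102,60),(pts(d),"gauge",110,130,60)):
    Q=P-np.r_[H,0]
    X=Q[...,0]*c+Q[...,1]*sn; Y=-Q[...,0]*sn+Q[...,1]*c; Z=P[...,2]
    m=(Z>lo)&(Z<hi)&(abs(X)<b)&(abs(Y)<30)
    p=np.percentile(X[m],[2,98]);q=np.percentile(Y[m],[2,98]); print(nm,lo,m.sum(),p.round(1),p.mean().round(1),q.round(1),q.mean().round(1))
E
```

```text
[ 598.83896905 -189.85300559  307.79141631] [-0.32169937 -0.76324681 -1.8592173 ]
block0 36 126 [-13.6  10.3] -1.6 [-11.  13.] 1.0
gauge 90 79 [-39.1  35.8] -1.6 [-8.3  9.7] 0.7
gauge 75 217 [-39.4  35.9] -1.7 [-12.3   9.8] -1.2
gauge 110 192 [-38.2  34.1] -2.1 [-12.3   9.3] -1.5
```

drive_tool:
  deltas:
    - [[0, 1.5, 6, 0, 0, 0, 10], [0, 1.5, 14, 0, 0, 0, 10], [0, 1.5, 22, 0, 0, 0, 10], [0, 1.5, 29, 0, 0, 0, 10], [0, 1.5, 34, 0, 0, 0, 10], [0, 1.5, 37, 0, 0, 0, 10], [0, 1.5, 39, 0, 0, 0, 10], [0, 1.5, 39, 0, 0, 0, 10]]

```text
time: 6.3
tool_pos: [598.5, -188.3, 268.1]
tool_rot: [0.212, -3.134, -0.0]
ft_force: [0.2, 1.1, -0.7]
gripper_width: 0.204
grasp_force: 44.6
```

drive_tool:
  deltas:
    - [[0, 0, 0.5, 0, 0, 0, 10], [0, 0, 0.5, 0, 0, 0, 10], [0, 0, 1, 0, 0, 0, 10], [0, 0, 1, 0, 0, 0, 10], [0, 0, 1, 0, 0, 0, 10], [0, 0, 1, 0, 0, 0, 10], [0, 0, 1, 0, 0, 0, 10], [0, 0, 1, 0, 0, 0, 10]]

```text
time: 6.97
tool_pos: [598.6, -188.3, 267.8]
tool_rot: [0.212, -3.134, 0.0]
ft_force: [-0.4, 0.3, -0.2]
gripper_width: 0.205
grasp_force: 44.5
```

drive_tool:
  deltas:
    - [[0, 0, 0.5, 0, 0, 0, 10], [0, 0, 1, 0, 0, 0, 10], [0, 0, 1.5, 0, 0, 0, 10], [0, 0, 1.5, 0, 0, 0, 10], [0, 0, 1.5, 0, 0, 0, 10], [0, 0, 1.5, 0, 0, 0, 10], [0, 0, 1.5, 0, 0, 0, 10], [0, 0, 1.5, 0, 0, 0, 10]]

```text
time: 7.63
tool_pos: [598.5, -188.5, 267.7]
tool_rot: [-0.212, 3.134, 0.0]
ft_force: [-5.9, 2.3, 10.3]
gripper_width: 0.203
grasp_force: 46.1
```

```bash
python3 - <<'E'
from h import *
print(robot.observe())
d=viewer.get_image("scene"); save("g3.png",cv2.resize(d["image"][140:240,260:390],(780,600)))
E
```

```text
{'time': 7.6333, 'joint_pos': array([-0.08880655,  0.51649913,  0.47405413,  1.55765891, -0.2526958 ,
        1.1281035 ,  2.14652199]), 'joint_velocities': array([-1.44869994e-04, -1.04445753e-03,  5.75964811e-04,  4.53978281e-04,
        1.49487310e-03, -4.08601126e-05,  1.48233613e-03]), 'effort': array([ 2.14029886e-01, -5.72310662e+01,  8.59353304e+00, -3.20909035e+01,
       -1.00197794e-01, -2.15606153e+00, -5.20797260e-02]), 'tool_pos': array([ 598.51659312, -188.48125857,  267.68218717]), 'tool_rot': array([-2.11615999e-01,  3.13374901e+00,  3.68881809e-04]), 'ft_force': array([-5.93031446,  2.27352798, 10.27926875]), 'wrist_torque': array([0.54711408, 1.21347429, 0.03513791]), 'grasp_force': 46.09153926372528, 'gripper_width': 0.20306049055037903}
```

View pics/g3.png

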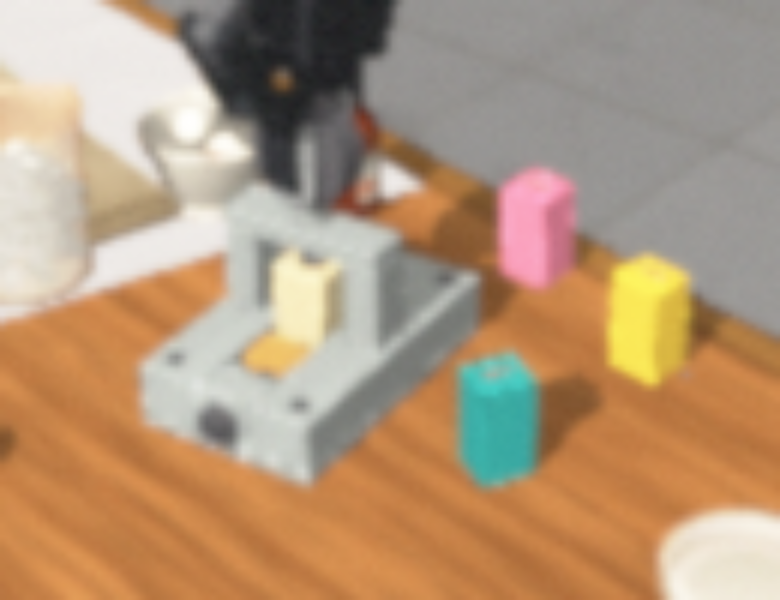

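The gauge sits with both feet on the rails and the plunger foot on the cream block at (305,260); the upward force of 10 N confirms contact. I'll unload it, release so it settles freely, then regrip.

drive_tool:
  deltas:
    - [[0, 0, -1.5, 0, 0, 0, 10], [0, 0, -1.5, 0, 0, 0, 25], [0, 0, -1.5, 0, 0, 0, 35], [0, 0, -1.5, 0, 0, 0, 35], [0, 0, -1.5, 0, 0, 0, 35], [0, 0, -1.5, 0, 0, 0, 35], [0, 0, -1.5, 0, 0, 0, 35], [0, 0, -1.5, 0, 0, 0, 35]]

```text
time: 8.35
tool_pos: [598.6, -188.4, 267.6]
tool_rot: [0.212, -3.134, 0.0]
ft_force: [0.8, 0.8, 0.7]
gripper_width: 0.406
grasp_force: 0.0
```

drive_tool:
  deltas:
    - [[0, 0, 0, 0, 0, 0, 35], [0, 0, 0, 0, 0, 0, 26], [0, 0, 0, 0, 0, 0, 20], [0, 0, 0, 0, 0, 0, 10], [0, 0, 0, 0, 0, 0, 10], [0, 0, 0, 0, 0, 0, 10], [0, 0, 0, 0, 0, 0, 10], [0, 0, 0, 0, 0, 0, 10]]

```text
time: 9.02
tool_pos: [598.6, -188.3, 267.8]
tool_rot: [-0.212, 3.134, 0.0]
ft_force: [-0.3, 0.5, 1.7]
gripper_width: 0.206
grasp_force: 44.2
```

drive_tool:
  deltas:
    - [[0, 0, -6, 0, 0, 0, 10], [0, 0, -15, 0, 0, 0, 10], [0, 0, -26, 0, 0, 0, 10], [0, 0, -38, 0, 0, 0, 10], [0, 0, -48, 0, 0, 0, 10], [0, 0, -55, 0, 0, 0, 10], [0, 0, -55, 0, 0, 0, 10], [0, 0, -55, 0, 0, 0, 10]]

```text
time: 9.68
tool_pos: [598.7, -188.4, 323.3]
tool_rot: [-0.212, 3.133, -0.0]
ft_force: [-0.0, -0.7, -2.6]
gripper_width: 0.203
grasp_force: 43.9
```

```bash
python3 - <<'E'
from h import *
print(delta([492,44,322],Rdown(102)),delta([492,44,237.5],Rdown(102)))
E
```

```text
[74.45, 244.62, 1.13, -0.02, 0.06, -4.27] [74.54, 244.64, 85.63, -0.02, 0.06, -4.27]
```

drive_tool:
  deltas:
    - [[3, 10, 0, 0, 0, -0.2, 10], [9, 30, 0, 0, 0, -0.5, 10], [17, 56, 0, 0, 0, -1, 10], [26, 84, 0, 0, 0, -1.5, 10], [34, 112, 0, 0, 0, -2, 10], [43, 140, 0, 0, 0, -2.5, 10], [51, 168, 0, 0, 0, -3, 10], [60, 196, 0, 0, 0, -3.5, 10]]

```text
time: 10.35
tool_pos: [511.4, -0.3, 321.9]
tool_rot: [0.309, -3.125, -0.0]
ft_force: [0.3, 0.2, -2.3]
gripper_width: 0.203
grasp_force: 44.3
```

drive_tool:
  deltas:
    - [[6, 20, 4, 0, 0, -0.3, 10], [11, 36, 12, 0, 0, -0.6, 10], [14, 45, 24, 0, 0, -0.8, 10], [15, 49, 38, 0, 0, -0.8, 10], [15, 49, 52, 0, 0, -0.8, 10], [15, 49, 65, 0, 0, -0.8, 10], [15, 49, 74, 0, 0, -0.8, 10], [15, 49, 80, 0, 0, -0.8, 10]]

```text
time: 11.02
tool_pos: [487.6, 43.3, 241.2]
tool_rot: [0.33, -3.122, 0.0]
ft_force: [-0.4, 0.5, -3.0]
gripper_width: 0.204
grasp_force: 44.3
```

drive_tool:
  deltas:
    - [[0, 0, 1, 0, 0, 0, 10], [0, 0, 2, 0, 0, 0, 10], [0, 0, 3, 0, 0, 0, 10], [0, 0, 3, 0, 0, 0, 10], [0, 0, 3, 0, 0, 0, 10], [0, 0, 3, 0, 0, 0, 10], [0, 0, 3, 0, 0, 0, 10], [0, 0, 3, 0, 0, 0, 10]]

```text
time: 11.68
tool_pos: [488.6, 43.0, 239.9]
tool_rot: [-0.329, 3.124, 0.0]
ft_force: [0.4, -0.1, -2.3]
gripper_width: 0.205
grasp_force: 44.3
```

drive_tool:
  deltas:
    - [[0, 0, 0.8, 0, 0, 0, 10], [0, 0, 1.6, 0, 0, 0, 10], [0, 0, 2.2, 0, 0, 0, 10], [0, 0, 2.8, 0, 0, 0, 10], [0, 0, 2.8, 0, 0, 0, 10], [0, 0, 2.8, 0, 0, 0, 10], [0, 0, 2.8, 0, 0, 0, 10], [0, 0, 2.8, 0, 0, 0, 10]]

```text
time: 12.35
tool_pos: [488.6, 42.9, 237.7]
tool_rot: [-0.329, 3.124, 0.001]
ft_force: [-3.9, -0.5, 8.6]
gripper_width: 0.207
grasp_force: 45.9
```

Down on the desk. Unload, release and rise.

drive_tool:
  deltas:
    - [[0, 0, -1, 0, 0, 0, 10], [0, 0, -1, 0, 0, 0, 20], [0, 0, -1, 0, 0, 0, 35], [0, 0, -1, 0, 0, 0, 50], [0, 0, -1, 0, 0, 0, 70], [0, 0, -1, 0, 0, 0, 70], [0, 0, -10, 0, 0, 0, 70], [0, 0, -25, 0, 0, 0, 70]]

```text
time: 13.02
tool_pos: [487.9, 42.9, 261.3]
tool_rot: [0.329, -3.121, 0.001]
ft_force: [0.7, 0.3, -0.0]
gripper_width: 0.821
grasp_force: 0.0
```

drive_tool:
  deltas:
    - [[0, 0, -20, 0, 0, 0, 70], [0, 0, -45, 0, 0, 0, 70], [0, 0, -65, 0, 0, 0, 70], [0, 0, -75, 0, 0, 0, 70], [0, 0, -75, 0, 0, 0, 70], [0, 0, -75, 0, 0, 0, 70], [0, 0, -75, 0, 0, 0, 70], [0, 0, -75, 0, 0, 0, 70]]

```text
time: 13.68
tool_pos: [488.1, 43.0, 335.5]
tool_rot: [0.329, -3.122, 0.001]
ft_force: [0.3, -0.1, -0.9]
gripper_width: 0.821
grasp_force: 0.0
```

```bash
python3 - <<'E'
from h import *
print(delta([598,-187,330],Rdown(97.7)))
H=np.array([597,-186])
c=np.cos(np.radians(7.7)); sn=np.sin(np.radians(7.7))
for n in("top","scene"):
    d=viewer.get_image(n)
    for nm,P in(("before",np.load(n+"0.npz")["P"]),("now",pts(d))):
        Q=P-np.r_[H,0]
        X=Q[...,0]*c+Q[...,1]*sn; Y=-Q[...,0]*sn+Q[...,1]*c; Z=P[...,2]
        for lo,hi,bx,by in((42,70,20,30),(22,38,60,90)):
            m=(Z>lo)&(Z<hi)&(abs(X)<bx)&(abs(Y)<by)
            p=np.percentile(X[m],[2,98]);q=np.percentile(Y[m],[2,98]); print(n,nm,lo,m.sum(),p.round(1),p.mean().round(1),q.round(1),q.mean().round(1),np.median(Z[m]).round(1),round(cv2.minAreaRect(np.c_[X[m],Y[m]].astype(np.float32))[2],1))
    P=pts(d); m=(P[...,2]>40)&(P[...,2]<130)&(abs(P[...,0]-490)<60)&(abs(P[...,1]-40)<60)
    print(n,"gauge",np.percentile(P[m],[2,98],axis=0).round(0).tolist())
    if n=="scene": save("g4.png",d["image"])
E
```

```text
[-59.55, -247.86, 5.35, -0.01, -0.15, 4.34]
top before 42 126 [-11.7  11.8] 0.0 [-11.2  10.6] -0.3 59.4 89.2
top before 22 1917 [-41.1  40.8] -0.2 [-65.4  64.6] -0.4 31.3 0.4
top now 42 127 [-11.5  11.6] 0.0 [-11.2  10.5] -0.3 59.2 89.2
top now 22 1925 [-41.1  40.9] -0.1 [-65.2  64.6] -0.3 31.2 0.2
top gauge [[452.0, 27.0, 44.0], [502.0, 50.0, 106.0]]
scene before 42 101 [-13.5  10.2] -1.7 [-11.6  12.9] 0.7 52.8 0.9
scene before 22 907 [-43.1  39. ] -2.1 [-62.2  66.6] 2.2 27.2 0.3
scene now 42 99 [-13.1  11.5] -0.8 [-11.2  12. ] 0.4 53.7 1.3
scene now 22 914 [-43.2  39. ] -2.1 [-62.1  66.9] 2.4 27.3 0.2
scene gauge [[450.0, 31.0, 41.0], [518.0, 59.0, 100.0]]
```

View pics/g4.png

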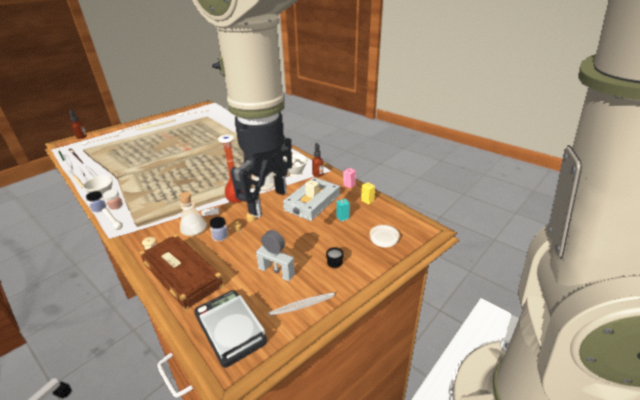

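The picture shows the gauge upright on the desk at (275,255), and the holder and block unmoved at (312,195). Next I go over the block.

drive_tool:
  deltas:
    - [[-4, -15, 0, 0, 0, 0.3, 60], [-11, -45, 1, 0, 0, 0.8, 55], [-19, -80, 2, 0, 0, 1.4, 50], [-28, -115, 3, 0, 0, 2, 50], [-36, -150, 4, 0, 0, 2.7, 50], [-45, -185, 5, 0, 0, 3.3, 50], [-52, -215, 6, 0, 0, 3.9, 50], [-57, -238, 10, 0, 0, 4.2, 50]]

```text
time: 14.45
tool_pos: [594.4, -180.9, 326.4]
tool_rot: [0.211, -3.134, 0.002]
ft_force: [-0.9, 0.3, 0.4]
gripper_width: 0.585
grasp_force: 0.0
```

drive_tool:
  deltas:
    - [[-1, -8, 6, 0, 0, 0.1, 50], [-2, -10, 14, 0, 0, 0.1, 50], [-2, -10, 20, 0, 0, 0.1, 50], [-2, -10, 25, 0, 0, 0.1, 50], [-2, -10, 25, 0, 0, 0.1, 50], [-2, -10, 25, 0, 0, 0.1, 50], [-2, -10, 25, 0, 0, 0.1, 50], [-2, -10, 25, 0, 0, 0.1, 50]]

```text
time: 15.12
tool_pos: [597.4, -186.9, 302.6]
tool_rot: [-0.213, 3.133, 0.0]
ft_force: [-0.3, 1.2, 0.8]
gripper_width: 0.583
grasp_force: 0.0
```

```bash
python3 - <<'E'
from h import *
print(robot.observe()["tool_pos"],delta([597.2,-187.6,208],Rdown(97.7)))
E
```

```text
[ 597.41481102 -186.93420671  302.57007238] [0.4, -0.63, 94.57, -0.0, 0.06, 0.09]
```

drive_tool:
  deltas:
    - [[0.4, -0.6, 12, 0, 0, 0, 50], [0.4, -0.6, 30, 0, 0, 0, 50], [0.4, -0.6, 50, 0, 0, 0, 50], [0.4, -0.6, 68, 0, 0, 0, 50], [0.4, -0.6, 80, 0, 0, 0, 50], [0.4, -0.6, 89, 0, 0, 0, 50], [0.4, -0.6, 94, 0, 0, 0, 50], [0.4, -0.6, 94, 0, 0, 0, 45]]

```text
time: 15.78
tool_pos: [596.7, -188.1, 206.9]
tool_rot: [0.212, -3.133, -0.0]
ft_force: [-0.3, 0.7, -0.3]
gripper_width: 0.529
grasp_force: 0.0
```

drive_tool:
  deltas:
    - [[0, 0, 0, 0, 0, 0, 35], [0, 0, 0, 0, 0, 0, 30], [0, 0, 0, 0, 0, 0, 26], [0, 0, 0, 0, 0, 0, 23], [0, 0, 0, 0, 0, 0, 20], [0, 0, 0, 0, 0, 0, 15], [0, 0, 0, 0, 0, 0, 15], [0, 0, 0, 0, 0, 0, 15]]
  grip_force: 30

```text
time: 16.45
tool_pos: [597.3, -188.1, 208.8]
tool_rot: [-0.212, 3.133, -0.0]
ft_force: [-0.7, 2.1, 5.7]
gripper_width: 0.251
grasp_force: 29.9
```

```bash
python3 - <<'E'
from h import *
s=robot.observe();print(s["tool_pos"],s["ft_force"],s["wrist_torque"],s["gripper_width"]*85.4,s["joint_pos"].round(2),delta([597.2,-187.6,208],Rdown(97.7)))
E
```

```text
[ 597.30073151 -188.09085955  208.79960728] [-0.67920268  2.11073727  5.73659892] [ 0.36288059  0.26209838 -0.00384493] 21.443631271184795 [-0.09  0.58  0.47  1.61 -0.3   1.02  2.18] [0.03, 0.5, 0.8, -0.01, 0.08, 0.05]
```

Block gripped at 21.4 mm. First lean: 8° about the nose point, 188 mm ahead of the TCP. I hold there to read the forces.

drive_tool:
  deltas:
    - [[0, 0, 0, 0, 0, 0, 15], [0, 0, 0, 0, 0, 0, 15], [0, 6.6, -0.1, 2, 0, 0, 15], [0, 13.1, 0, 4, 0, 0, 15], [0, 19.7, 0.4, 6, 0, 0, 15], [0, 26.2, 1, 8, 0, 0, 15], [0, 26.2, 1, 8, 0, 0, 15], [0, 26.2, 1, 8, 0, 0, 15]]
  grip_force: 70

```text
time: 17.12
tool_pos: [593.4, -161.8, 206.5]
tool_rot: [-0.212, 3.118, -0.218]
ft_force: [1.4, 0.2, -2.0]
gripper_width: 0.239
grasp_force: 69.4
```

```bash
cat >> h.py <<'E'
def nose(L0z=None):
    s=robot.observe(); R=Ro.from_rotvec(s["tool_rot"]).as_matrix(); tz=R[:,2]
    t=(s["tool_pos"][2]-21)/-tz[2]; p=s["tool_pos"]+t*tz
    q=p[:2]-np.array([597,-186]); c,n=np.cos(np.radians(7.7)),np.sin(np.radians(7.7))
    ey=np.array([-n,c,0])
    print("tilt",np.degrees(np.arcsin(tz@ey)).round(2),"L",round(t,2),"noseXY",(q[0]*c+q[1]*n).round(2),(-q[0]*n+q[1]*c).round(2),"F",s["ft_force"].round(1),"M",s["wrist_torque"].round(2),"g",s["grasp_force"],s["gripper_width"]*85.4,"t",s["time"])
E
python3 -c "
from h import *
nose()"
```

```text
tilt -7.99 L 187.37 noseXY -0.41 -1.58 F [ 1.4  0.2 -2. ] M [ 0.3  -0.37 -0.02] g 69.4188129901886 20.442432446248553 t 17.1167
```

```bash
cat >> h.py <<'E'
def rows(ths,per,th0,L0,Y=-1.6,X=-0.3):
    s=robot.observe(); R0=Ro.from_rotvec(s["tool_rot"]).as_matrix()
    a=np.radians(7.7); ex=np.array([np.cos(a),np.sin(a),0]); ey=np.array([-np.sin(a),np.cos(a),0])
    N=np.array([597,-186,21.])+X*ex+Y*ey; L=L0; pr=th0; out=[]
    for th in ths:
        L+=per*abs(th-pr); pr=th
        R=Rdown(97.7)@Ro.from_rotvec([np.radians(th),0,0]).as_matrix()
        out.append([round(v,1) for v in delta(N-R[:,2]*L,R,s)]+[15])
    print(out,"Lend",L)
E
python3 -c "
from h import *
rows([6,4,2,0,-2,-4,-6,-8],0.13,8,187.4)"
```

```text
[[-0.1, -6.5, -0.2, -2.0, -0.0, 0.1, 15], [-0.0, -13.1, -0.1, -4.0, -0.0, 0.1, 15], [-0.0, -19.6, 0.2, -6.0, -0.0, 0.1, 15], [-0.0, -26.2, 0.8, -8.0, -0.0, 0.1, 15], [-0.0, -32.8, 1.5, -10.0, -0.0, 0.1, 15], [0.0, -39.3, 2.5, -12.0, -0.0, 0.1, 15], [0.0, -45.8, 3.8, -14.0, -0.0, 0.1, 15], [0.0, -52.2, 5.2, -16.0, -0.0, 0.1, 15]] Lend 189.47999999999993
```

drive_tool:
  deltas:
    - [[0, -6.5, -0.2, -2, 0, 0, 15], [0, -13.1, -0.1, -4, 0, 0, 15], [0, -19.6, 0.2, -6, 0, 0, 15], [0, -26.2, 0.8, -8, 0, 0, 15], [0, -32.8, 1.5, -10, 0, 0, 15], [0, -39.3, 2.5, -12, 0, 0, 15], [0, -45.8, 3.8, -14, 0, 0, 15], [0, -52.2, 5.2, -16, 0, 0, 15]]

```text
time: 17.78
tool_pos: [600.5, -215.1, 208.9]
tool_rot: [0.21, -3.118, -0.222]
ft_force: [0.6, 1.0, -1.5]
gripper_width: 0.239
grasp_force: 69.6
```

```bash
python3 -c "
from h import *
nose()
rows([-6,-4,-2,0,2,4,6,8],0.14,-8,189.4)"
```

```text
tilt 8.15 L 189.78 noseXY -0.25 -2.38 F [ 0.6  1.  -1.5] M [-0.14 -0.24 -0.06] g 69.55293774604797 20.421563558136143 t 17.7833
[[-0.1, 7.9, 0.3, 2.1, 0.0, 0.0, 15], [-0.1, 14.5, 0.4, 4.2, 0.0, 0.0, 15], [-0.1, 21.1, 0.8, 6.2, 0.0, 0.0, 15], [-0.1, 27.8, 1.3, 8.2, 0.0, 0.0, 15], [-0.1, 34.4, 2.1, 10.2, 0.0, 0.0, 15], [-0.1, 41.0, 3.1, 12.2, 0.0, 0.0, 15], [-0.1, 47.5, 4.3, 14.2, 0.0, 0.0, 15], [-0.1, 54.1, 5.8, 16.1, 0.0, 0.0, 15]] Lend 191.64000000000001
```

drive_tool:
  deltas:
    - [[0, 6.7, -0.2, 2, 0, 0, 15], [0, 13.3, -0.1, 4, 0, 0, 15], [0, 19.9, 0.2, 6, 0, 0, 15], [0, 26.5, 0.7, 8, 0, 0, 15], [0, 33.1, 1.4, 10, 0, 0, 15], [0, 39.7, 2.4, 12, 0, 0, 15], [0, 46.2, 3.7, 14, 0, 0, 15], [0, 52.7, 5.1, 16, 0, 0, 15]]

```text
time: 18.45
tool_pos: [592.6, -162.8, 210.9]
tool_rot: [-0.208, 3.119, -0.22]
ft_force: [-1.4, -0.5, -1.8]
gripper_width: 0.242
grasp_force: 70.0
```

drive_tool:
  deltas:
    - [[0, -6.7, -0.2, -2, 0, 0, 15], [0, -13.4, -0.1, -4, 0, 0, 15], [0, -20.1, 0.2, -6, 0, 0, 15], [0, -26.8, 0.7, -8, 0, 0, 15], [0, -33.4, 1.4, -10, 0, 0, 15], [0, -40, 2.4, -12, 0, 0, 15], [0, -46.6, 3.7, -14, 0, 0, 15], [0, -53.2, 5.1, -16, 0, 0, 15]]

```text
time: 19.12
tool_pos: [600.6, -215.1, 212.9]
tool_rot: [0.211, -3.117, -0.223]
ft_force: [2.9, 2.1, -5.9]
gripper_width: 0.241
grasp_force: 70.0
```

```bash
python3 -c "
from h import *
nose()
rows([-6,-4,-2,0,2,4,6,8],0.14,-8,194)
H=np.array([597,-186]); c=np.cos(np.radians(7.7)); sn=np.sin(np.radians(7.7))
d=viewer.get_image('scene'); save('g5.png',cv2.resize(d['image'][140:230,260:380],(800,600)))
P=pts(d); Q=P-np.r_[H,0]; X=Q[...,0]*c+Q[...,1]*sn; Y=-Q[...,0]*sn+Q[...,1]*c; Z=P[...,2]
m=(Z>22)&(Z<33)&(abs(X)<60)&(abs(Y)<90)
print(np.percentile(X[m],[2,98]).round(1),np.percentile(Y[m],[2,98]).round(1),np.median(Z[m]))
"
```

```text
tilt 8.19 L 193.88 noseXY -0.31 -1.68 F [ 2.9  2.1 -5.9] M [-0.19 -0.49  0.06] g 70.0236189365387 20.587110310121947 t 19.1167
[[-0.0, 7.5, -0.2, 2.2, 0.0, 0.0, 15], [-0.1, 14.3, -0.1, 4.2, 0.0, 0.0, 15], [-0.1, 21.1, 0.2, 6.2, 0.0, 0.0, 15], [-0.1, 27.9, 0.8, 8.2, 0.0, 0.0, 15], [-0.1, 34.6, 1.6, 10.2, 0.0, 0.0, 15], [-0.1, 41.4, 2.6, 12.2, 0.0, 0.0, 15], [-0.1, 48.1, 3.9, 14.2, 0.0, 0.0, 15], [-0.1, 54.8, 5.4, 16.2, 0.0, 0.0, 15]] Lend 196.24
[-44.5  37.5] [-60.9  66.5] 27.228231651980252
```

View pics/g5.png

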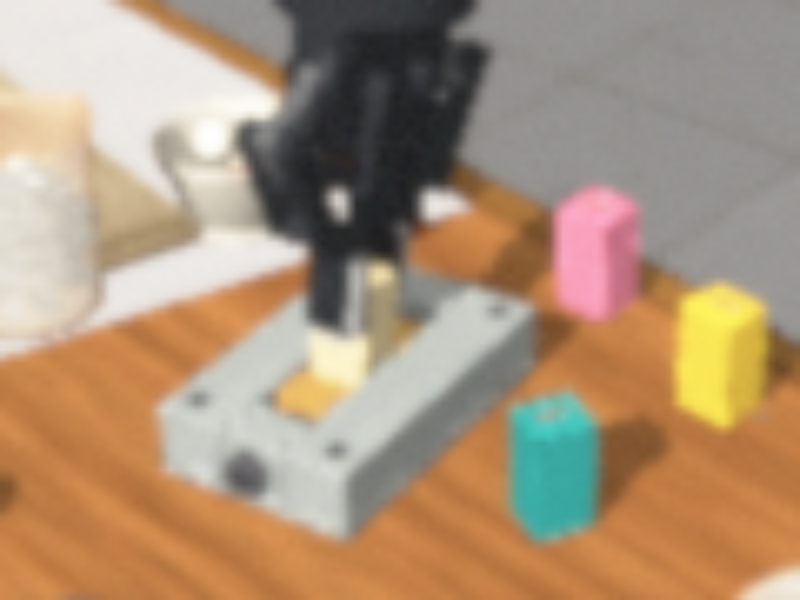

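The block leans in the grip at (345,350) and the holder is flat and in place. I'll carry on rocking.

drive_tool:
  deltas:
    - [[0, 6.8, -0.1, 2, 0, 0, 15], [0, 13.6, 0, 4, 0, 0, 15], [0, 20.4, 0.3, 6, 0, 0, 15], [0, 27.1, 0.8, 8, 0, 0, 15], [0, 33.8, 1.6, 10, 0, 0, 15], [0, 40.5, 2.7, 12, 0, 0, 15], [0, 47.2, 3.9, 14, 0, 0, 15], [0, 53.9, 5.4, 16, 0, 0, 15]]

```text
time: 19.83
tool_pos: [592.3, -161.7, 215.5]
tool_rot: [-0.209, 3.119, -0.221]
ft_force: [-1.7, -1.0, 1.1]
gripper_width: 0.243
grasp_force: 71.2
```

drive_tool:
  deltas:
    - [[0, -6.8, -0.1, -2, 0, 0, 15], [0, -13.7, 0, -4, 0, 0, 15], [0, -20.5, 0.3, -6, 0, 0, 15], [0, -27.3, 0.8, -8, 0, 0, 15], [0, -34.1, 1.6, -10, 0, 0, 15], [0, -40.9, 2.7, -12, 0, 0, 15], [0, -47.6, 3.9, -14, 0, 0, 15], [0, -54.3, 5.4, -16, 0, 0, 15]]

```text
time: 20.5
tool_pos: [600.5, -214.6, 217.8]
tool_rot: [0.211, -3.116, -0.224]
ft_force: [-1.2, 4.4, 0.8]
gripper_width: 0.244
grasp_force: 71.5
```

```bash
python3 -c "
from h import *
nose()"
```

```text
tilt 8.23 L 198.88 noseXY -0.49 -0.37 F [-1.2  4.4  0.8] M [1.22 0.36 0.03] g 71.53677821159363 20.802541488785096 t 20.5
```

```bash
python3 -c "
from h import *
rows([-6,-4,-2,0,2,4,6,8],0.14,-8,198.9)"
```

```text
[[-0.1, 6.5, -0.3, 2.2, -0.0, 0.1, 15], [-0.1, 13.5, -0.2, 4.2, -0.0, 0.1, 15], [-0.1, 20.5, 0.1, 6.2, -0.0, 0.1, 15], [-0.1, 27.4, 0.8, 8.2, -0.0, 0.1, 15], [-0.1, 34.4, 1.6, 10.2, -0.0, 0.1, 15], [-0.1, 41.3, 2.7, 12.2, -0.0, 0.1, 15], [-0.1, 48.1, 4.0, 14.2, -0.0, 0.1, 15], [-0.2, 55.0, 5.6, 16.2, -0.0, 0.1, 15]] Lend 201.14000000000001
```

drive_tool:
  deltas:
    - [[0, 6.2, -0.3, 2, 0, 0, 15], [0, 13.2, -0.2, 4, 0, 0, 15], [0, 20.2, 0.1, 6, 0, 0, 15], [0, 27.1, 0.8, 8, 0, 0, 15], [0, 34, 1.6, 10, 0, 0, 15], [0, 41, 2.7, 12, 0, 0, 15], [0, 47.9, 4, 14, 0, 0, 15], [0, 54.7, 5.6, 16, 0, 0, 15]]

```text
time: 21.17
tool_pos: [592.8, -162.2, 220.9]
tool_rot: [-0.207, 3.117, -0.223]
ft_force: [-2.1, -3.6, 3.4]
gripper_width: 0.239
grasp_force: 72.2
```

```bash
python3 -c "
from h import *
nose()
rows([6,4,2,0,0,0,0,0],0.15,8,201.2)"
```

```text
tilt -8.2 L 201.96 noseXY -0.94 -4.7 F [-2.1 -3.6  3.4] M [-0.69  0.55 -0.13] g 72.2198224067688 20.422408960292604 t 21.1667
[[-0.7, -4.7, 0.2, -2.2, 0.0, -0.1, 15], [-0.7, -11.7, 0.3, -4.2, 0.0, -0.1, 15], [-0.8, -18.8, 0.6, -6.2, 0.0, -0.1, 15], [-0.8, -25.8, 1.2, -8.2, 0.0, -0.1, 15], [-0.8, -25.8, 1.2, -8.2, 0.0, -0.1, 15], [-0.8, -25.8, 1.2, -8.2, 0.0, -0.1, 15], [-0.8, -25.8, 1.2, -8.2, 0.0, -0.1, 15], [-0.8, -25.8, 1.2, -8.2, 0.0, -0.1, 15]] Lend 202.40000000000003
```

drive_tool:
  deltas:
    - [[-0.5, -6, -0.3, -2, 0, 0, 15], [-0.7, -13, -0.4, -4, 0, 0, 15], [-0.7, -20, -0.3, -6, 0, 0, 15], [-0.7, -27, 0, -8.1, 0, 0, 15], [-0.7, -27, -0.5, -8.1, 0, 0, 15], [-0.7, -27, -0.5, -8.1, 0, 0, 15], [-0.7, -27, -0.5, -8.1, 0, 0, 15], [-0.7, -27, -0.5, -8.1, 0, 0, 15]]

```text
time: 21.83
tool_pos: [597.4, -186.3, 224.0]
tool_rot: [0.213, -3.134, -0.002]
ft_force: [-1.2, -1.2, -0.5]
gripper_width: 0.239
grasp_force: 72.0
```

```bash
python3 -c "
from h import *
nose()"
```

```text
tilt 0.07 L 203.05 noseXY 0.16 -0.09 F [-1.2 -1.2 -0.5] M [-0.16  0.24 -0.01] g 71.98784708976746 20.40963725774003 t 21.8333
```

drive_tool:
  deltas:
    - [[0, 0, -0.5, 0, 0, 0, 15], [0, 0, -1, 0, 0, 0, 15], [0, 0, -1.5, 0, 0, 0, 15], [0, 0, -2, 0, 0, 0, 15], [0, 0, -2.5, 0, 0, 0, 15], [0, 0, -3, 0, 0, 0, 15], [0, 0, -3, 0, 0, 0, 15], [0, 0, -3, 0, 0, 0, 15]]

```text
time: 22.5
tool_pos: [597.7, -186.9, 227.6]
tool_rot: [-0.212, 3.134, 0.002]
ft_force: [0.4, -0.7, -0.1]
gripper_width: 0.243
grasp_force: 72.0
```

Free: no pull at all. I'll raise it just clear.

drive_tool:
  deltas:
    - [[0, 0, -2, 0, 0, 0, 15], [0, 0, -5, 0, 0, 0, 15], [0, 0, -9, 0, 0, 0, 15], [0, 0, -13, 0, 0, 0, 15], [0, 0, -16, 0, 0, 0, 15], [0, 0, -18, 0, 0, 0, 15], [0, 0, -19, 0, 0, 0, 15], [0, 0, -19, 0, 0, 0, 15]]

```text
time: 23.17
tool_pos: [597.6, -187.0, 246.7]
tool_rot: [-0.212, 3.134, 0.003]
ft_force: [0.3, -0.1, 0.2]
gripper_width: 0.242
grasp_force: 72.0
```

drive_tool:
  deltas:
    - [[0, 0, 0, 0, 0, 0, 15], [0, 0, 0, 0, 0, 0, 15], [0, 0, 0, 0, 0, 0, 15], [0, 0, 0, 0, 0, 0, 15], [0, 0, 0, 0, 0, 0, 15], [0, 0, 0, 0, 0, 0, 15], [0, 0, 0, 0, 0, 0, 15], [0, 0, 0, 0, 0, 0, 15]]

```text
time: 23.83
tool_pos: [597.5, -187.0, 246.3]
tool_rot: [0.212, -3.134, -0.003]
ft_force: [0.4, 0.6, -0.1]
gripper_width: 0.24
grasp_force: 72.0
```

```bash
python3 -c "
from h import *
nose()
c=np.cos(np.radians(7.7)); sn=np.sin(np.radians(7.7))
d=viewer.get_image('scene'); save('g6.png',cv2.resize(d['image'][130:290,200:410],(787,600)))
P=pts(d); Q=P-np.array([597,-186,0]); X=Q[...,0]*c+Q[...,1]*sn; Y=-Q[...,0]*sn+Q[...,1]*c; Z=P[...,2]
m=(Z>22)&(Z<33)&(abs(X)<60)&(abs(Y)<90)
print(np.percentile(X[m],[2,98]).round(1),np.percentile(Y[m],[2,98]).round(1),np.median(Z[m]))
hsv=cv2.cvtColor(d['image'],cv2.COLOR_RGB2HSV)
m=(Z>33)&(Z<120)&(abs(X)<30)&(abs(Y)<30)&(hsv[...,2]>150)&(hsv[...,1]<120)
print(m.sum(),np.percentile(Z[m],[0,3,50,97,100]).round(1))
"
```

```text
tilt 0.1 L 225.3 noseXY 0.31 -0.67 F [ 0.4  0.6 -0.1] M [-0.07 -0.04  0.01] g 71.97651028633118 20.51023542795119 t 23.8333
[-43.9  38. ] [-63.1  65.7] 27.050463299337935
165 [ 47.1  48.7  68.1  96.4 106.8]
```

View pics/g6.png

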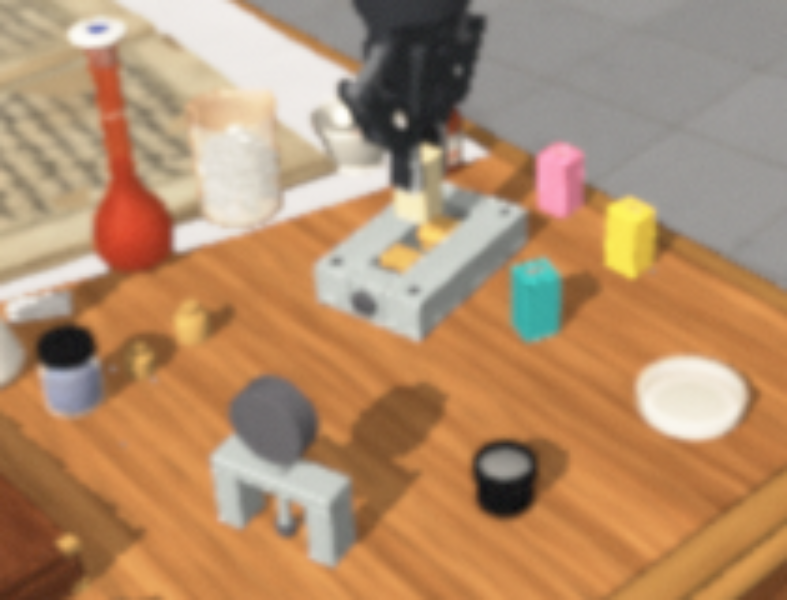

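The block hangs upright at (418,185), its underside about 49 mm above the desk (about 19 mm above the holder's top face). The holder is flat, the gauge stands upright at (280,470), and the bystanders are in place.

```bash
python3 -c "
from rig import ticket
print(ticket.hand_in())"
```

```text
the job is handed in; nothing more can be done
None
```

I handed the job in at about 24 s. The gauge was seated over the block and stood back on the desk. The block was then rocked free and is held upright about 19 mm above the holder, which stayed flat and in place; the hand-in gave no verdict.

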